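# Knock a brass plug up out of its fixture nest and set it on the measuring plate

## Task

The brass plug is stuck below the rim of its nest in the bench fixture. Press that nest's red-padded knockout lever all the way down so that the rod pushes the plug up, then take the plug and set it down gently, upright, near the middle of the round white-faced measuring plate. Leave the steel plug seated in its nest and do not disturb the other things.

Things in the scene. Friction and masses are not known exactly. Their poses are not given: they have to be found in the camera images.
- fixture: Fixed fixture; origin under the centre of its dark base (200 x 156 x 10 mm), x from the pads to the nests, y to the left nest. Its blue block spans x +17.5 to +82.5, y +-76 mm, top 118 mm above the worktop, with two round nests (38 mm diameter, 36 deep) at x +50, y +-36 mm. A 12 mm knockout rod comes up through each nest's floor, driven by the lever in front of it.
- nest_left (a point): Centre of the mouth of the left nest, level with the top of the block (axes as the fixture's).
- nest_right (a point): Centre of the mouth of the right nest, level with the top of the block (axes as the fixture's).
- lever_left (a joint): Knockout lever of the left nest: 0 = raised (rod down, as at the start), 0.52 rad = pad pressed down to the stop (rod fully up). Needs about 5 N at the pad and stays where it is left (stiff pivot).
- lever_right (a joint): Knockout lever of the right nest: 0 = raised (rod down, as at the start), 0.52 rad = pad pressed down to the stop (rod fully up). Needs about 5 N at the pad and stays where it is left (stiff pivot).
- pad_left (a point): Centre of the top face of the red pad (32 x 32 mm) on the left nest's lever, which sticks out of the fixture's -x side, 133 mm from the nest axis, 62 mm above the worktop when raised. Pressed fully it goes nearly straight down by 43 mm (sideways under 4 mm) and tilts 0.52 rad; the rod then rises 26 mm.
- pad_right (a point): The same for the right nest's lever.
- brass_plug_center (a point): Loose solid brass-yellow cylinder, 36 mm diameter, 34 mm high, 0.2 kg, standing upright; this point is its centre, 17 mm above its underside. It starts in either nest, its top 2 mm below the rim; fully knocked out its top stands 24 mm above the block, its foot still guided in the nest by 10 mm, and it rests there on the rod.
- steel_plug_center (a point): Loose steel-grey cylinder of the same size in the other nest; its centre. It must stay there.
- plate_top (a point): Centre of the top face of the fixed round measuring plate, 84 mm diameter, 16 mm high, dark rim and white face.
- amber_bottle: Loose amber dropper bottle, 33 mm diameter, 102 mm high, a bystander; origin at the centre of its underside.
- teal_lid: Loose teal jar lid, 61 mm diameter, 11 mm high, a bystander on the worktop; origin at the centre of its underside.
Mind the look-alikes: they are no part of the job. What is meant by the part that bears brass_plug_center is not turquoise, and is the smaller of those in its own colour. Of the things that look like the part that bears steel_plug_center, the smaller one is meant.

How it is judged (in metres and radians):
On the way, in this order (a step that is already met when the one before it is completed fails the run):
1. the brass plug has been pushed up in its nest by its knockout lever (lever past 0.40 rad, plug raised at least 18 mm, still on the nest axis) (((value of joint lever_left above 0.4 rad and horizontal distance between brass_plug_center and nest_left below 0.005 m and z of brass_plug_center in the frame of nest_left above -0.001 m) or (value of joint lever_right above 0.4 rad and horizontal distance between brass_plug_center and nest_right below 0.005 m and z of brass_plug_center in the frame of nest_right above -0.001 m))), for 0.2 s.
2. the brass plug has been lifted clear of the nest (z of brass_plug_center in the frame of nest_left above 0.022 m), for 0.1 s.
At the end, for the whole second after the job is handed in: The brass plug stands upright (within 0.1 rad) and at rest on the measuring plate, its centre within 22 mm of the plate's, released; the steel plug sits at the bottom of its own nest (within 5 mm in height) (horizontal distance between brass_plug_center and plate_top below 0.022 m and z of brass_plug_center in the frame of plate_top between 0.014 and 0.02 m and angle between brass_plug_center's own z axis and vertical below 0.1 rad and linear speed of brass_plug below 0.02 m/s and ((horizontal distance between steel_plug_center and nest_left below 0.006 m and z of steel_plug_center in the frame of nest_left below -0.014 m) or (horizontal distance between steel_plug_center and nest_right below 0.006 m and z of steel_plug_center in the frame of nest_right below -0.014 m))); the robot touches nothing.
It fails at once if the steel plug is moved more than 6 mm (distance of steel_plug_center from where it was at the start of the episode above 0.006 m).
It fails at once if the brass plug is dropped or flung (faster than 0.5 m/s while not held) (linear speed of brass_plug above 0.5 m/s and contact force between the fingers and brass_plug below 0.1 N).
It fails at once if the amber bottle or the teal lid is moved more than 20 mm, or the bottle tipped (distance of any of amber_bottle, teal_lid from where it was at the start of the episode above 0.02 m or angle between amber_bottle's own z axis and vertical above 0.4 rad).
It also fails if it takes over 43 s, if anything falls off the work surface, if the arm or the gripper's body presses on something with over 40 N, if the wrist force passes 120 N, or if a joint passes its speed limit or range.

## Robot

A 6-joint arm with a two-finger parallel gripper is mounted at the origin on a cart in front of the work surface, level with it; the furniture and walls round the work are solid. World frame = base frame: x ahead of the robot, y to its left, z up, the work surface at z = 0. Lengths are in mm, angles in rad, forces in N, time in s.
With the tool pointing down it reaches from about 325 to 875 mm from the base axis. Payload 4.4 kg.
Tool frame: the origin (TCP) lies on the centre line of the jaws, within the pads' length; the fingertips stand ahead of it and the grasp point (between the pads) lies 6 mm ahead of it (ctrl.tcp_to_tips is the z of the fingertips in the tool frame, in mm); z points along the fingers, y is the direction in which the jaws open and shut (so a half turn about z gives the same grasp; the last joint's range is limited). The gripper opens to 85 mm and grips with 20 to 120 N. Pads are 22 mm wide; open, the fingers measure 114 mm over their backs; the gripper's body (76 mm by 85 mm) begins 54 mm behind the grasp point. The pads swing forward as they close: fully open they stand 13 mm farther back than shut.
Start: joints at [-1.264, 0.207, 1.542, -0, 1.393, -0.15], TCP at [253.609, -516.052, 256.282] pointing down, gripper open.
Joint ranges: [-2.73, 2.73], [-0.86, 2.22], [0.23, 2.46], [-1.11, 4.25], [0.08, 2.63], [-2.82, 2.82]. Speed limits (rad/s): [2.79, 2.79, 3.14, 3.14, 3.14, 3.14].

## Interface

Orientations are given as a 3x3 rotation matrix whose columns are the frame's x, y, z axes.
In Python, from plant import ctrl, sensors, optics gives the robot as it stands. Calls block until the motion is done:
- ctrl.move_ptp(position, orientation): joint-space move of the TCP to a pose.
- ctrl.move_l(position, rot=None, vel=150, threshold=None): straight line of the TCP; rot=None keeps the orientation; vel is the mean speed in mm/s. With threshold (N) it stops when the force on the tool has changed by that much, and returns True; else False.
- ctrl.set_joints(angles): joint-space move.
- ctrl.gripper_to(opening, force=None): finger opening in mm; force is the grip in N (None keeps the last); returns when the fingers have stopped.
- ctrl.hold(seconds).
- ctrl.solve_ik(position, orientation): joint angles nearest the present ones, or None.
- sensors.read_state(): the state.
- optics.grab_frame(name): name is "scene" or "top" or "wrist"; returns (picture, depth): 384x512x3 uint8, red, green, blue; 384x512 float32, mm along the optical axis (not along the pixel's ray), 0 where there is no reading.
- optics.camera_params(name): a dict with "mtx" (3x3 intrinsics, pixels), "k1" (the pictures are not rectified: a ray, as slopes to the right and down, at radius r is drawn at 1 + k1 r^2 times it, then the intrinsics apply), "R" (3x3) and "t" (3): a world point X has camera coordinates R X + t; the wrist camera has in their place "T_tool_cam" (4x4, takes a point from camera to tool coordinates, whose origin is the TCP and whose axes are the flange's). Camera axes: x right, y down, z forward; pixel columns grow to the right and rows downward; lengths in mm; the calibration is good to about 2 mm. A picture is of the moment at which its call begins: read the wrist's pose just before it. camera_params takes no time and is no camera call.
A pose or a line that the arm cannot do raises ctrl.MotionError and nothing moves.
- ctrl.finish_job(): hands the job in, once; it reports no verdict.
The state is a dict: "t": time; "q": joint angles; "qvel": joint speeds; "tau": joint torques, N m; "eef_pos": TCP position; "eef_rot": TCP orientation; "force": force on the tool from outside, world axes, zero at the start; "wrist_torque": the same for the moment, N m; "grip_width": finger opening in mm.
Only numpy, scipy, OpenCV 4.12 (cv2) and the standard library are available. Lean on these libraries where they do the work, as an engineer would, in place of code of your own. Each camera call takes 0.05 s, during which the arm holds its last target.

## Working session

There is one attempt and no reset: what is moved stays moved. The work goes in short steps, each a Python script; the robot and the scene stay as the last script left them, time stands still between calls to the robot, and variables do not carry over. Pictures are saved under pics/ and viewed, and the job is handed in when it is done.

```bash
ls; mkdir -p pics
python3 - <<'E'
from plant import ctrl, sensors, optics
import cv2,numpy as np
s=sensors.read_state();print(s['t'],s['eef_pos'],s['eef_rot'],s['grip_width'],ctrl.tcp_to_tips)
for n in("scene","top","wrist"):
    im,d=optics.grab_frame(n);cv2.imwrite(f"pics/{n}0.png",im[:,:,::-1]);np.savez(f"{n}0.npz",im=im,d=d)
    print(n,optics.camera_params(n), (d>0).mean())
E
```

```text
pics
0.0 [ 253.38060777 -515.37164777  255.11276859] [[ 8.97473018e-01  4.41068798e-01 -7.05569167e-04]
 [ 4.41069231e-01 -8.97470370e-01  2.20615933e-03]
 [ 3.39840621e-04 -2.29117332e-03 -9.99997318e-01]] 85.44229651079297 25.0
scene {'mtx': array([[346.65308523,   0.        , 257.33324336],
       [  0.        , 346.65308523, 197.97939456],
       [  0.        ,   0.        ,   1.        ]]), 'k1': -0.10055817565488893, 'R': array([[-0.80819951, -0.58888944, -0.00477263],
       [-0.36719961,  0.5102523 , -0.7776934 ],
       [ 0.46041068, -0.62677892, -0.62862564]]), 't': array([421.08905153, 272.59688465, 664.35101892])} 0.9959665934244791
top {'mtx': array([[489.05718963,   0.        , 249.20940348],
       [  0.        , 489.05718963, 184.23070289],
       [  0.        ,   0.        ,   1.        ]]), 'k1': -0.010590658754160879, 'R': array([[ 0.01850708, -0.9997796 , -0.00991118],
       [-0.99602653, -0.01757211, -0.08730623],
       [ 0.08711283,  0.01148759, -0.99613222]]), 't': array([ -20.83536987,  535.98547783, 1136.31472534])} 0.9958089192708334
wrist {'mtx': array([[272.74518303,   0.        , 255.72953664],
       [  0.        , 272.74518303, 188.47672981],
       [  0.        ,   0.        ,   1.        ]]), 'k1': -0.03178313510217494, 'T_tool_cam': array([[-1.39114287e-03, -9.61334116e-01, -2.75381159e-01,
         6.91525729e+01],
       [ 9.99998985e-01, -1.42228541e-03, -8.66071040e-05,
        -2.32543980e-01],
       [-3.08412242e-04, -2.75381000e-01,  9.61335118e-01,
        -1.16221084e+02],
       [ 0.00000000e+00,  0.00000000e+00,  0.00000000e+00,
         1.00000000e+00]])} 0.9959309895833334
```

View pics/scene0.png

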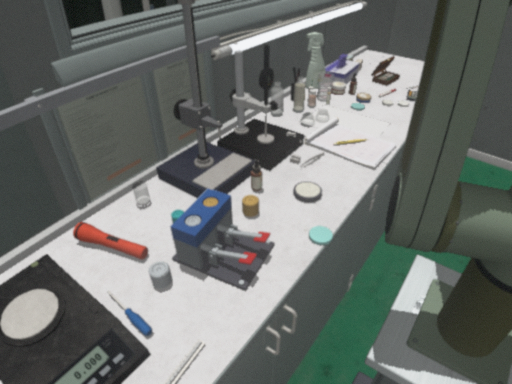

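View pics/top0.png

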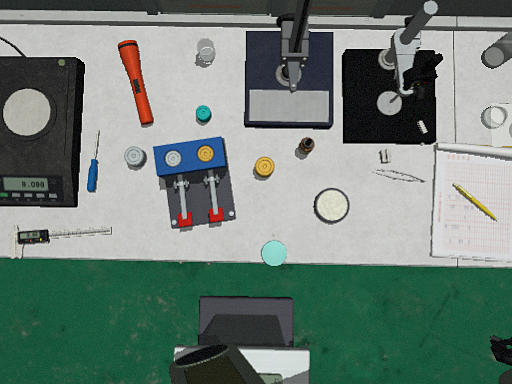

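View pics/wrist0.png

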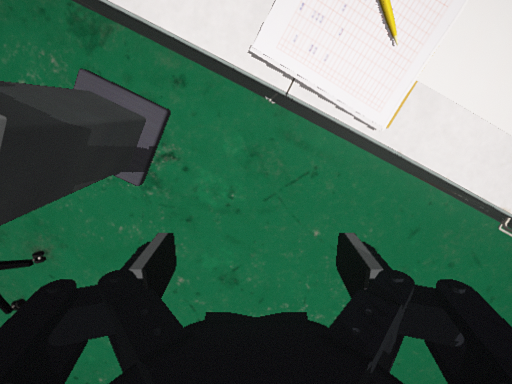

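The top view shows the brass plug at about (206,153) in the nest on the image right, which is the right nest (−y). Its red pad is at (215,214). Steel is in the left nest at (173,157), the plate is at (331,205), the bottle at (306,146) and the lid at (274,253). The brass knob at (264,167) and the grey one at (134,157) are decoys. Next I'll measure these.

```bash
cat > h.py <<'E'
import numpy as np, cv2
from plant import ctrl, sensors, optics
def cam(n, state=None):
    p=optics.camera_params(n); K=p['mtx']
    if n=='wrist':
        T=np.array(p['T_tool_cam']); Rt=np.array(state['eef_rot']); A=Rt@T[:3,:3]; C=Rt@T[:3,3]+np.array(state['eef_pos'])
    else:
        A=p['R'].T; C=-A@p['t']
    return K,p['k1'],A,C
def ray(c,uv):
    K,k1,A,C=c
    n=cv2.undistortPoints(np.array(uv,float).reshape(-1,1,2),K,np.array([k1,0,0,0,0.]))[:,0]
    # exact iteration
    d=(np.array(uv,float).reshape(-1,2)-K[:2,2])/[K[0,0],K[1,1]]; x=d.copy()
    for _ in range(30): x=d/(1+k1*(x**2).sum(1,keepdims=True))
    return np.c_[x,np.ones(len(x))]@A.T
def onplane(c,uv,z):
    r=ray(c,uv); return c[3]+r*((z-c[3][2])/r[:,2:3])
def bydepth(c,uv,d):
    r=ray(c,uv); uv=np.round(np.array(uv).reshape(-1,2)).astype(int)
    return c[3]+r*d[uv[:,1],uv[:,0]][:,None]
def proj(c,X):
    K,k1,A,C=c; x=(np.atleast_2d(X)-C)@A; x=x[:,:2]/x[:,2:]; x=x*(1+k1*(x**2).sum(1,keepdims=True))
    return x*[K[0,0],K[1,1]]+K[:2,2]
def tri(c1,u1,c2,u2):
    a=ray(c1,u1)[0];b=ray(c2,u2)[0];a/=np.linalg.norm(a);b/=np.linalg.norm(b)
    s=np.linalg.lstsq(np.c_[a,-b],c2[3]-c1[3],rcond=None)[0]
    p=c1[3]+a*s[0];q=c2[3]+b*s[1];return (p+q)/2,np.linalg.norm(p-q)
def blobs(im,lo,hi,amin=15):
    m=cv2.inRange(cv2.cvtColor(im,cv2.COLOR_RGB2HSV),np.array(lo),np.array(hi))
    n,l,st,ce=cv2.connectedComponentsWithStats(m)
    return [(st[i,4],ce[i].round(1),st[i,:4]) for i in range(1,n) if st[i,4]>=amin],l
E
python3 - <<'E'
from h import *
R={'red':((0,150,90),(4,255,255)),'blue':((105,150,50),(118,255,255)),'brass':((12,110,90),(28,255,255)),'teal':((78,60,80),(95,255,255))}
for n in('top','scene'):
    z=np.load(n+'0.npz');im,d=z['im'],z['d'];c=cam(n);print(n,c[3].round())
    for k,(lo,hi) in R.items():
        for a,ce,bb in blobs(im,lo,hi)[0]:
            print(k,a,ce,bb,bydepth(c,ce,d)[0].round(1))
z=np.load('top0.npz');c=cam('top')
for u in [(173,157),(331,205),(306,146),(184,218),(215,214)]: print(u,bydepth(c,u,z['d'])[0].round(1))
im=z['im'][100:280,110:370,::-1];cv2.imwrite('pics/topz.png',cv2.resize(im,None,fx=3,fy=3,interpolation=2))
im=np.load('scene0.npz')['im'][150:300,150:350,::-1];cv2.imwrite('pics/scz.png',cv2.resize(im,None,fx=4,fy=4,interpolation=2))
E
```

```text
top [ 435.  -24. 1179.]
red 143 [215.8 215.1] [209 207  15  15] [460.8  63.1  64. ]
red 143 [184.6 219.8] [178 212  14  15] [448.9 134.2  62.3]
blue 1575 [189.3 156. ] [153 137  73  39] [587.9 120.3 117.1]
blue 37 [ 91.4 182.2] [ 87 177   9  10] [534.6 365.3  22.2]
brass 204 [205.  153.2] [197 146  17  16] [595.5  86.5 111.9]
brass 287 [264.1 166. ] [255 157  19  19] [578.5 -45.5  38.7]
brass 153 [477.9 203.9] [457 187  39  32] [ 499.3 -551.8   21.8]
teal 170 [202.7 112.1] [196 105  15  15] [707.1 103.3  29.1]
teal 508 [273.3 253. ] [261 241  25  25] [375.1 -70.9  13.2]
teal 21 [327.9 283.7] [325 279   8  10] [ 216.2 -322.2 -796.4]
teal 17 [  5.4 299.5] [  1 297   8   6] [ 128.   964.2 -793.1]
teal 15 [419.1 336.5] [416 334   8   6] [  17.8 -681.7 -794.2]
teal 16 [ 76.3 346. ] [ 74 343   7   7] [ -48.2  672.5 -799.3]
teal 17 [414.7 348.7] [410 345   9   9] [ -29.6 -664.2 -794.7]
teal 22 [130.1 362.8] [126 359   9   9] [-107.9  455.5 -798.1]
teal 20 [350.4 364.9] [348 359   5  12] [ -97.4 -412.5 -798.2]
teal 16 [353.1 371.7] [351 367   6  10] [-123.2 -423.  -797.8]
scene [135. 525. 632.]
red 606 [106.  239.2] [ 77 224  67  30] [779.6 274.3  32.6]
red 46 [262.  237.5] [255 234  13   7] [457.   69.3  64.1]
red 76 [248.1 258. ] [240 253  15  10] [445.8 136.5  63.4]
blue 60 [134.6 317.9] [127 310  16  16] [556.4 368.7  20.8]
brass 104 [249.9 200.8] [243 196  14  10] [574.6 -40.1  43.2]
brass 70 [210.1 201.7] [204 199  13   7] [597.6  83.4 111.8]
teal 21 [358.1 105.8] [354 104   9   4] [ 608.2 -860.2   11.9]
teal 80 [176.4 214.2] [172 210  11  12] [705.9 106.   32.1]
teal 261 [320.6 234.8] [310 227  22  16] [372.2 -66.9  11.5]
(173, 157) [585.2 156.2 116.2]
(331, 205) [ 490.8 -206.    16.8]
(306, 146) [ 621.6 -139.6   74.4]
(184, 218) [452.9 135.8  61.3]
(215, 214) [463.3  65.   64.3]
```

View pics/topz.png

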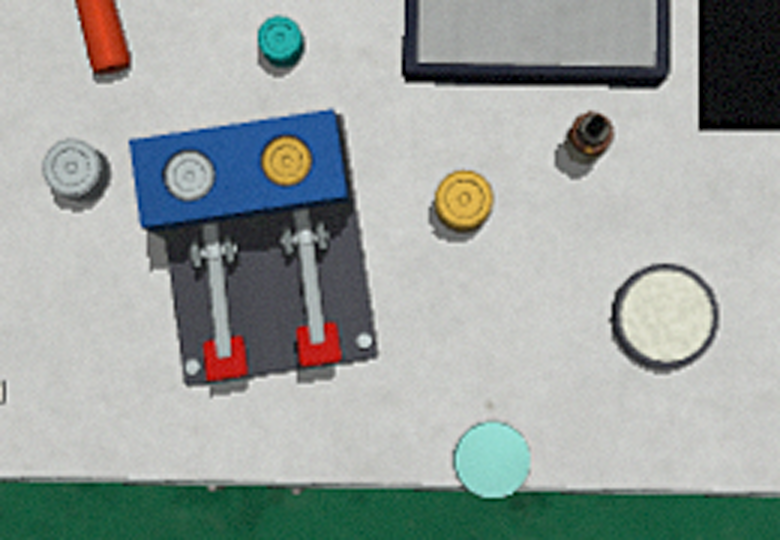

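View pics/scz.png

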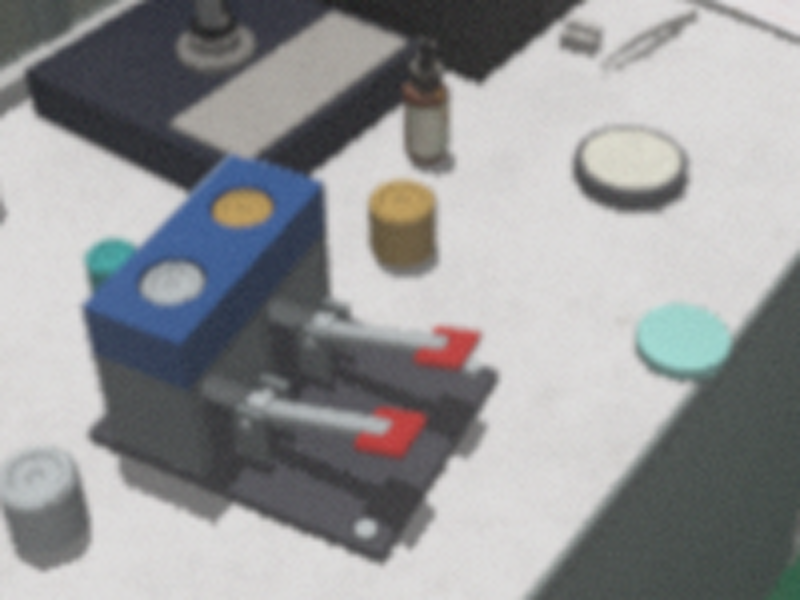

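Top depth and scene depth agree: the brass nest is near (596,86,112–118), the pad near (462,64,63) and the fixture is yawed about 9°. Now I'll triangulate the plate, the plugs and the pads, then take wrist views from two places.

```bash
cat >> h.py <<'E'
def down(a): # tool x along yaw a, pointing down
    c,s=np.cos(a),np.sin(a); return np.array([[c,s,0],[s,-c,0],[0,0,-1.]])
def ell(im,lo,hi,near):
    b,l=blobs(im,lo,hi); 
    i=min(range(len(b)),key=lambda i:np.hypot(*(b[i][1]-near)))
    m=(l==l[int(round(b[i][1][1])),int(round(b[i][1][0]))]).astype(np.uint8)
    cn=max(cv2.findContours(m,cv2.RETR_EXTERNAL,cv2.CHAIN_APPROX_NONE)[0],key=cv2.contourArea)
    return cv2.fitEllipse(cv2.convexHull(cn))
E
python3 - <<'E'
from h import *
t=np.load('top0.npz')['im'];s=np.load('scene0.npz')['im'];ct,cs=cam('top'),cam('scene')
W=((15,5,170),(45,70,255))
def two(lo,hi,n1,n2):
    e1,e2=ell(t,lo,hi,n1),ell(s,lo,hi,n2); print(e1,e2,tri(ct,e1[0],cs,e2[0]))
two((12,110,90),(28,255,255),(205,153),(210,201))
two((78,60,80),(95,255,255),(273,253),(320,235))
for im,n in((t,(331,205)),(s,(308,190))):
    print(cv2.cvtColor(im,cv2.COLOR_RGB2HSV)[n[1],n[0]], cv2.cvtColor(im,cv2.COLOR_RGB2HSV)[n[1]+25,n[0]+5])
a=np.radians(9); R=down(a)
p=[500,80,300]
print(ctrl.solve_ik(p,R), ctrl.solve_ik([596,86,128],R), ctrl.solve_ik([462,64,60],R), ctrl.solve_ik([490,-206,60],R))
ctrl.move_ptp(p,R)
st=sensors.read_state();im,d=optics.grab_frame('wrist');np.savez('w1.npz',im=im,d=d,pos=st['eef_pos'],rot=st['eef_rot'])
cv2.imwrite('pics/w1.png',im[:,:,::-1]);print(st['t'],st['eef_pos'],st['force'])
E
```

```text
((204.9796600341797, 153.2011260986328), (15.609159469604492, 16.079620361328125), 79.8696517944336) ((210.07269287109375, 201.61233520507812), (6.709433078765869, 12.674308776855469), 83.28536987304688) (array([594.87100489,  86.1682954 , 115.23227318]), np.float64(0.19016692492122114))
((273.4081726074219, 252.925048828125), (25.06212043762207, 25.411903381347656), 158.7724151611328) ((320.5237731933594, 234.7821502685547), (14.993062019348145, 21.95758628845215), 100.78749084472656) (array([374.66575668, -71.61015961,   6.29122936]), np.float64(0.6097619904340555))
[ 32  19 219] [ 50   4 202]
[ 24  18 216] [ 10   4 215]
[-1.24126445e-02  2.67301937e-02  1.65028620e+00 -4.44089210e-16
  1.46457626e+00  1.40130405e+00] [-3.35578601e-04  3.93130390e-01  1.58420838e+00 -4.44089210e-16
  1.16425388e+00  1.41338112e+00] [-4.82317440e-02  2.49809015e-01  1.95733909e+00 -4.44089210e-16
  9.34444549e-01  1.36548495e+00] [-5.60864212e-01  3.64787886e-01  1.79769477e+00 -4.44089210e-16
  9.79109999e-01  8.52852482e-01]
2.4583 [500.15716349  79.3149758  299.90154793] [-0.56665588 -0.59021763  0.75287798]
```

View pics/w1.png

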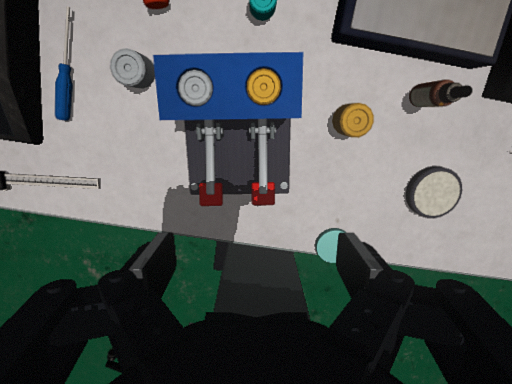

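The wrist view shows the brass plug at (264,86), steel at (195,87), the right pad at (263,194) and the plate at (435,191). I'll compute positions from it and triangulate against the top view.

Run:
```python
from h import *
t=np.load('top0.npz')['im'];ct=cam('top');s=np.load('scene0.npz')['im'];cs=cam('scene')
z=np.load('w1.npz');w=z['im'];cw=cam('wrist',dict(eef_pos=z['pos'],eef_rot=z['rot']))
B=((12,110,90),(28,255,255));W=((22,12,120),(40,60,255));RD=((0,150,60),(5,255,255));BL=((105,150,50),(118,255,255))
C={'top':(ct,t),'scene':(cs,s),'wrist':(cw,w)}
def go(name,rng,n,zp):
    e={k:ell(C[k][1],*rng,n[k]) for k in n}
    for k in e: print(name,k,np.round(e[k][0],1),np.round(e[k][1],1),'plane',onplane(C[k][0],e[k][0],zp)[0].round(1))
    ks=list(e)
    for i in range(len(ks)):
        for j in range(i):
            p,g=tri(C[ks[i]][0],e[ks[i]][0],C[ks[j]][0],e[ks[j]][0]);print('   tri',ks[i],ks[j],p.round(1),round(g,1))
go('brass',B,dict(top=(205,153),scene=(210,201),wrist=(264,86)),116)
go('plate',W,dict(top=(331,205),scene=(308,190),wrist=(435,191)),16)
# pads & block by minAreaRect of mask
for nm,rng,n,zp in(('padR',RD,dict(top=(215,215),wrist=(263,195)),62),('padL',RD,dict(top=(184,219),wrist=(210,195)),62),('block',BL,dict(top=(189,156),wrist=(229,86)),118)):
    for k in n:
        b,l=blobs(C[k][1],*rng); i=min(b,key=lambda q:np.hypot(*(q[1]-n[k])))
        x,y,ww,hh=i[2]; m=cv2.inRange(cv2.cvtColor(C[k][1],cv2.COLOR_RGB2HSV),np.array(rng[0]),np.array(rng[1]))
        mm=np.zeros_like(m);mm[y:y+hh,x:x+ww]=m[y:y+hh,x:x+ww]
        pts=cv2.findNonZero(mm).reshape(-1,2).astype(float)
        r=cv2.minAreaRect(onplane(C[k][0],pts,zp)[:,:2].astype(np.float32)); print(nm,k,np.round(r[0],1),np.round(r[1],1),round(r[2],1))
st=[ell(C[k][1],(0,0,120),(180,60,255),n) for k,n in(('top',(173,157)),('wrist',(195,87)))]
for e,k in zip(st,('top','wrist')): print('steel',e[1],onplane(C[k][0],e[0],116)[0].round(1))
```

```text
brass top [205.  153.2] [15.6 16.1] plane [594.8  86.1 116. ]
brass scene [210.1 201.6] [ 6.7 12.7] plane [594.1  86.8 116. ]
brass wrist [263.3  86.1] [33.5 35. ] plane [593.9  86.  116. ]
   tri scene top [594.9  86.2 115.2] 0.2
   tri wrist top [593.8  85.8 120.5] 0.7
   tri wrist scene [594.2  86.2 115.6] 0.7
plate top [331.7 204.8] [30.  30.7] plane [ 491.4 -207.8   16. ]
plate scene [307.4 189.3] [14.9 23.7] plane [ 490.6 -206.5   16. ]
plate wrist [436.5 193.1] [40.2 48. ] plane [ 491.1 -207.1   16. ]
   tri scene top [ 491.4 -208.    14.7] 0.1
   tri wrist top [ 491.2 -207.8   15.2] 0.6
   tri wrist scene [ 491.  -207.5   15.3] 0.2
padR top [462.5  63.9] [29.6 31.4] 11.3
padR wrist [463.2  64.1] [31.2 31.2] 8.9
padL top [450.7 134.5] [31.8 29.7] 1.8
padL wrist [450.8 134.2] [31.3 30.1] 8.8
block top [588.  120.4] [ 65.4 152.2] 9.6
block wrist [587.4 121.5] [ 64.4 150.8] 9.8
steel (14.89591121673584, 15.529937744140625) [583.  156.7 116. ]
steel (31.834102630615234, 33.4984130859375) [582.5 156.3 116. ]
```

Everything agrees: nest at (594.2,86.2), plate at (491.2,−207.5) with top z≈15–16, pad at (463,64), yaw 9.4°, nest spacing 71 mm and block 152×65. Now I'll press the lever.

Run:
```python
from h import *
a=np.radians(9.4);R=down(a);ax=np.array([np.cos(a),np.sin(a)])
p=np.array([463.2,64.2])-4*ax
ctrl.gripper_to(0,40)
ctrl.move_ptp([*p,110],R)
f0=sensors.read_state()['force']
r=ctrl.move_l([*p,25+10],vel=45,threshold=25)
s=sensors.read_state();print(r,s['t'],s['eef_pos'],s['force']-f0,s['grip_width'])
```

```text
True 5.3917 [459.75711042  63.62568793  45.86475888] [-4.3867387  -0.86364355 11.31469912] 0.06902876008829424
```

Run:
```python
from h import *
a=np.radians(9.4);R=down(a)
s=sensors.read_state();p=s['eef_pos']
ctrl.move_l([p[0],p[1],200],vel=150)
ctrl.gripper_to(62)
ctrl.move_ptp([545,78,250],R)
st=sensors.read_state();im,d=optics.grab_frame('wrist');np.savez('w2.npz',im=im,d=d,pos=st['eef_pos'],rot=st['eef_rot'])
cv2.imwrite('pics/w2.png',im[:,:,::-1])
c=cam('wrist',st);B=((12,110,90),(28,255,255))
g=proj(c,[594.2,86.2,142])[0];e=ell(im,*B,g);print(st['t'],g,e,onplane(c,e[0],142))
m=np.round(e[0]).astype(int);pt=np.array([[m[0]+i,m[1]+j] for i in(-6,0,6) for j in(-6,0,6)]);print(bydepth(c,pt,d).round(1)[:,2])
im,d=optics.grab_frame('scene');cv2.imwrite('pics/scz2.png',cv2.resize(im[150:300,150:350,::-1],None,fx=4,fy=4,interpolation=2))
```

```text
7.6667 [255.61976991 135.80690066] ((255.81997680664062, 135.10972595214844), (42.47636413574219, 43.17229461669922), 13.429083824157715) [[594.77795755  86.13027623 142.        ]]
[138.9 138.5 138.8 137.7 137.9 138.8 137.5 138.7 140.6]
```

View pics/w2.png

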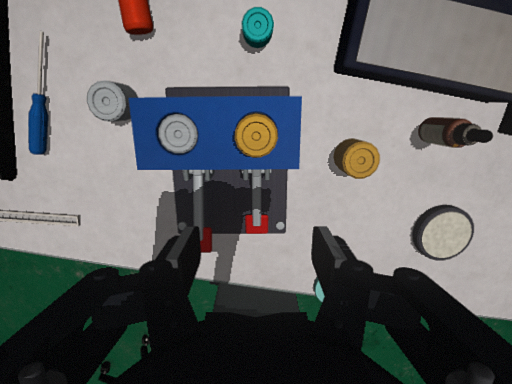

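View pics/scz2.png

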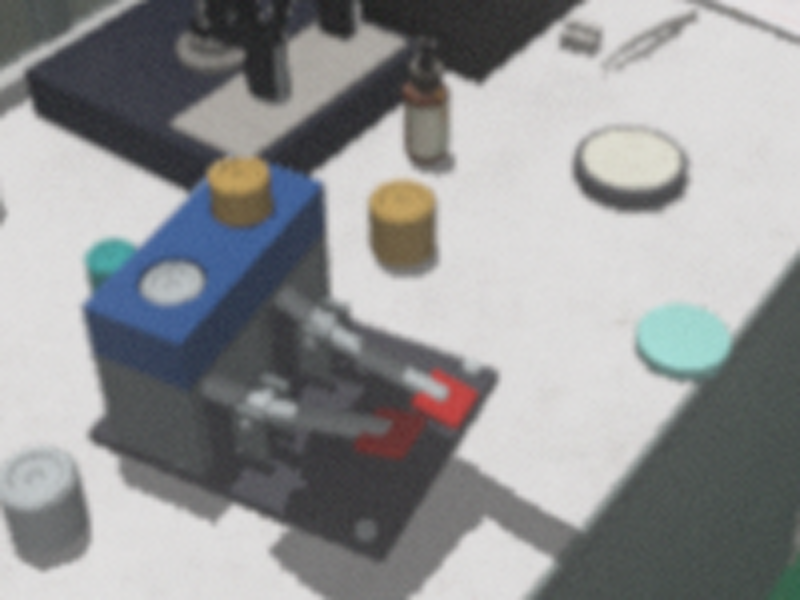

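The plug now stands about 24 mm proud on the nest axis: (594.8,86.1), and the depth, corrected for the same bias as before, gives a top near 142. The steel plug is still flush. Next I'll grasp.

Run:
```python
from h import *
a=np.radians(9.4);R=down(a);p=[594.4,86.2]
ctrl.move_ptp([*p,200],R)
f0=sensors.read_state()['force']
r=ctrl.move_l([*p,144.5],vel=80,threshold=12)
s=sensors.read_state();print(r,s['t'],s['eef_pos'],s['force']-f0)
if not r:
    ctrl.gripper_to(20,45)
    s=sensors.read_state();print(s['grip_width'],s['eef_pos'],s['force']-f0)
    ctrl.move_l([*p,175],vel=40);ctrl.move_l([*p,235],vel=100)
    s=sensors.read_state();print(s['t'],s['grip_width'],s['force']-f0)
im,d=optics.grab_frame('wrist');cv2.imwrite('pics/w3.png',im[:,:,::-1])
im,d=optics.grab_frame('scene');cv2.imwrite('pics/sc3.png',cv2.resize(im[100:300,130:350,::-1],None,fx=3,fy=3))
```

```text
False 8.9917 [594.76431079  86.19023113 144.70336603] [ 0.39430563 -0.72349046  0.16708925]
34.47593457740361 [594.99380089  86.17976907 145.41732301] [ 1.07060815 -0.02399177  1.82564057]
11.0083 34.51927151129884 [ 0.84738622 -0.79109238 -2.14051729]
```

View pics/w3.png

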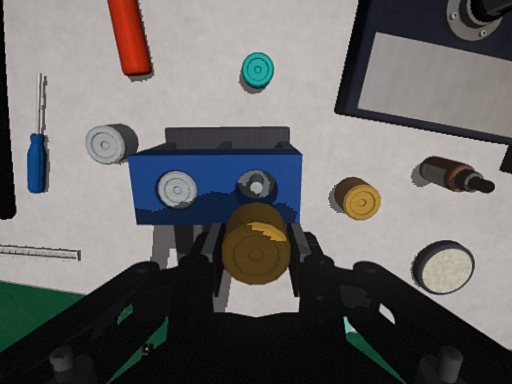

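View pics/sc3.png

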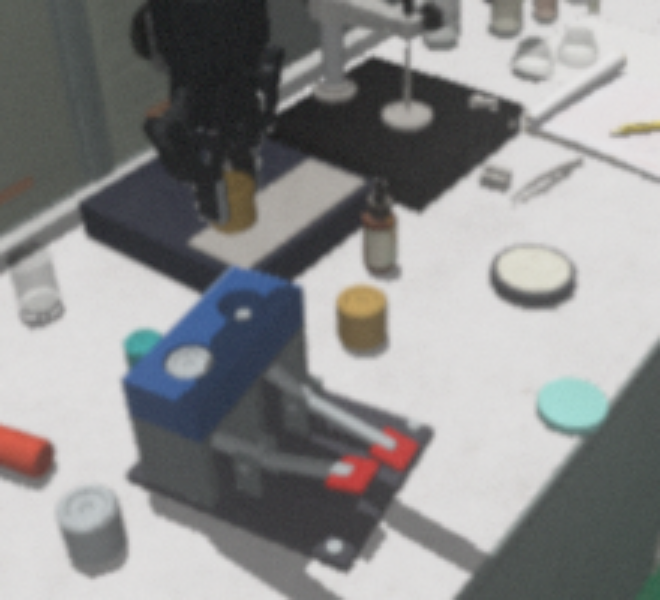

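The plug is held upright with the steel plug still seated. The left pad hasn't moved from its starting pixel (247,257). Now to the plate.

Run:
```python
from h import *
R=down(np.radians(9.4));p=[491.2,-207.5]
ctrl.move_ptp([*p,150],R)
ctrl.move_l([*p,62],vel=90);ctrl.hold(0.3)
s=sensors.read_state();f0=s['force']
r=ctrl.move_l([*p,45],vel=12,threshold=4)
s=sensors.read_state();print(r,s['t'],s['eef_pos'],s['force']-f0,s['wrist_torque'])
im,d=optics.grab_frame('scene');cv2.imwrite('pics/sc4.png',cv2.resize(im[130:240,250:370,::-1],None,fx=5,fy=5))
```

```text
True 14.5583 [ 491.12739856 -207.47819492   53.57082518] [-0.35209098  0.46051007  7.66398501] [ 0.02779066  0.02426806 -0.02283133]
```

View pics/sc4.png

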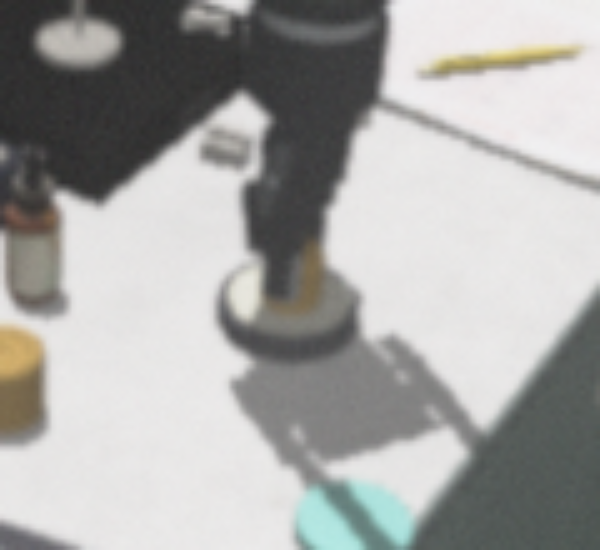

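Contact came at the expected height (foot ≈ 16 mm). Release, retreat and check.

Run:
```python
from h import *
R=down(np.radians(9.4));p=[491.1,-207.5]
z=sensors.read_state()['eef_pos'][2]
ctrl.gripper_to(60)
ctrl.move_l([*p,z+40],vel=60);ctrl.move_l([*p,200],vel=150)
ctrl.move_ptp([430,-230,260],R)
st=sensors.read_state();print(st['t'],st['force'],st['grip_width'])
B=((12,110,60),(28,255,255));C={}
for n in('wrist','top','scene'):
    im,d=optics.grab_frame(n);c=cam(n,st)
    cv2.imwrite(f'pics/{n}5.png',im[:,:,::-1])
    g=proj(c,[491,-207.5,50])[0]
    try:
        e=ell(im,*B,g);C[n]=(c,e);print(n,g,e,onplane(c,e[0],50)[0])
    except Exception as x: print(n,x)
    if n!='wrist':
        for lo,hi,q,zz in(((78,60,80),(95,255,255),[375,-71,11],11),):
            e=ell(im,lo,hi,proj(c,q)[0]);print('lid',onplane(c,e[0],zz)[0])
```

```text
17.1167 [-0.54958036  0.2402142   0.02664668] 59.761896592313974
wrist [245.07363473 114.90906492] ((245.02536010742188, 115.82905578613281), (29.75913429260254, 30.504592895507812), 179.28546142578125) [ 489.97030172 -207.60046322   50.        ]
top [333.89946978 204.28164531] ((332.9778747558594, 204.7294464111328), (14.660894393920898, 16.219282150268555), 71.36830139160156) [ 489.9295274  -205.38208779   50.        ]
lid [375.24739958 -71.3314697   11.        ]
scene [308.45517187 179.63797786] ((308.0293884277344, 180.94822692871094), (4.611449718475342, 9.046935081481934), 94.05692291259766) [ 488.84219429 -201.22557638   50.        ]
lid [371.93444962 -67.07658064  11.        ]
```

View pics/wrist5.png

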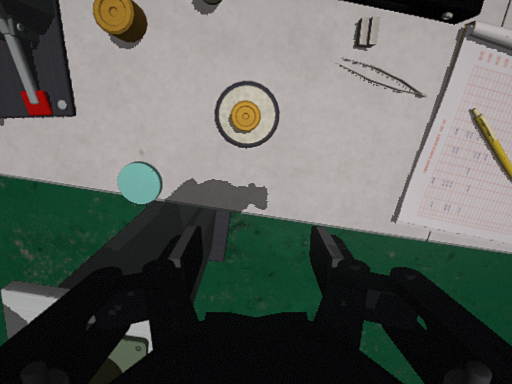

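View pics/scene5.png

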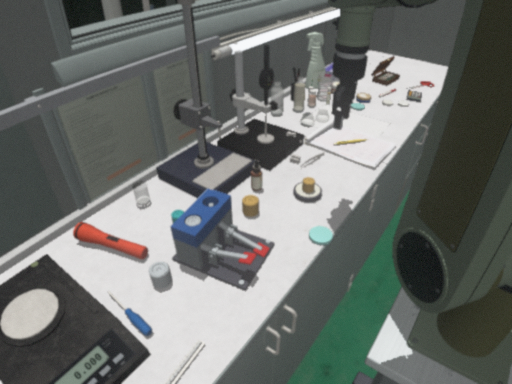

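The plug stands upright in the middle of the plate, at (245,115) in the wrist view and (308,186) in the scene view. The gripper is clear, and the steel plug, bottle (257,178) and lid haven't moved. Handing in.

```bash
python3 -c "
from plant import ctrl
ctrl.finish_job()"
```

```text
the job is handed in; nothing more can be done
```

The brass plug is upright near the middle of the measuring plate, and the job was handed in about 17 s in, against the 43 s limit. No verdict was reported.

- **Lever and lift:** I pressed the right nest's lever with closed fingers until the 25 N stop threshold tripped. That raised the plug about 24 mm on its nest axis. I then gripped it with a 45 N setting and lifted it straight out.
- **Placing:** The plug touched the plate when its foot was at about the measured plate height (15–16 mm). I released it there and moved clear.
- **Final position:** The wrist and top views put the plug's top centre 1–3 mm from the plate centre. It looked upright in the pictures; I did not measure its tilt.
- **Other things:** By eye, the steel plug is still seated and the bottle is standing in place. From the top view, the lid measured within 1 mm of where it started.

Some checks disagreed:
- **Scene view, plug:** It put the plug's top about 6 mm from the plate centre. I think shading hid part of the plug from the colour mask; the picture itself shows the plug centred.
- **Scene view, lid:** It read the lid about 4–5 mm off the top view, but it had read the same way before the run.
- **Raised plug's top:** The depth camera read about 138–139 mm instead of 142 mm. It had shown the same 4 mm shortfall before the press.
- **Grip width:** The gripper read 34.5 mm on the 36 mm plug.

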